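# Sort left- and right-hand shelf brackets at the fish stall

### The job

The stall's washed shelf brackets have to be paired up: put the two left-hand brackets from the cutting board into the blue crate and the right-hand one into the white tray, beside the right-hand bracket already there. (With the rib up, look along the arm to the foot end: on a left-hand bracket the foot turns left.) Set each one down without dropping it, flat on the bottom with its rib up and not on top of another, and leave the other things on the table where they are.

Things in the scene. Friction and masses are not known exactly. Their poses are not given: they have to be found in the camera images.
- left_a: Left-hand steel shelf bracket, lying flat at any yaw on the board. Base 5 mm thick: arm 120 x 26 mm along x, and at its +x end a foot with two holes (x 24 to 60) reaching sideways to +y (y 13 to 53). Rib, to grip, 8 mm thick, upright along the arm's middle: top 43 mm over the underside for x -35 to 35, 17 mm out to x +-55. Origin: under the arm's middle; z up. Foot turns left, seen from the plain end.
- left_b: Second left-hand bracket, the same as left_a in shape, size and axes, also lying flat, rib up, on the board at any yaw. Each bracket weighs about 0.32 kg (0.25 to 0.4); its centre of mass is about 5 mm from the origin towards the foot end and 4 mm towards the foot's side.
- right_a: Right-hand bracket, the mirror image of left_a: the same sizes, origin and axes, but the foot at the +x end reaches to -y (y -13 to -53), so it turns right, seen from the plain end. Lies flat, rib up, on the board at any yaw.
- right_done: Right-hand bracket like right_a, already flat, rib up, in the white tray: its arm is along the tray's x with its foot at the tray's +x end, about 60 mm from the tray's middle towards the tray's +y side, the foot turned to the middle. The tray's -y half is free. It must stay flat in the tray.
- blue_crate: blue plastic open crate for the left-hand brackets, 180 (x) by 210 (y) by 50 mm tall, walls and floor 5 mm thick, fixed to the table left or right of the board, turned up to 0.2 rad. Origin: centre of its underside. Empty at the start: two fit side by side, arms along x, 60 mm either side of the middle, feet turned to the middle.
- white_tray: white plastic open tray for the right-hand brackets, 180 (x) by 210 (y) by 50 mm tall, walls and floor 5 mm thick, fixed to the table left or right of the board, turned up to 0.2 rad. Origin: centre of its underside. Two brackets fit side by side as in the crate.
- board: light wooden cutting board, 360 mm (x) by 370 mm (y), 15 mm thick, fixed, on which the three brackets to sort lie; origin at the centre of its underside, its top at z = 15 mm.
- bolt_jar: closed amber glass jar of bolts with a steel cap, 52 mm across, 55 mm tall, standing on the board's far left corner; origin at the centre of its underside. Leave alone
- tape_roll: solid orange roll of tape, 52 mm across, 24 mm tall, lying on the board's far right corner; origin at the centre of its underside. Leave alone
- wrench: steel wrench, 160 mm long, lying on the table beyond the board; origin midway along it, on its underside. Leave alone
- scrub_brush: brush with a handle, 200 mm long, lying on the table beyond the bin on the left; origin midway along it, on its underside. Leave alone
- spray: green bottle with a white cap, 60 mm across, 110 mm tall, standing beyond the bin on the right; origin at the centre of its underside. Leave alone
- mug: blue mug, 80 mm across, 90 mm tall, standing beyond the bin on the right; origin at the centre of its underside. Leave alone

How it is judged:
By the outcome, as a careful person would: the job done as asked, in the order asked, and still so for the second after the job is handed in, with the robot touching nothing.
It also fails if it takes over 67 s, if anything falls off the work surface, if the arm or the gripper's body presses on something with over 40 N, if the wrist force passes 120 N, or if a joint passes its speed limit or range.

### The arm

A 6-joint arm with a two-finger parallel gripper is mounted at the origin on the work surface. World frame = base frame: x ahead of the robot, y to its left, z up, the work surface at z = 0. Lengths are in m, angles in rad, forces in N, time in s.
With the tool pointing down it reaches from about 0.35 to 0.975 m from the base axis. Payload 4.9 kg.
Tool frame: the origin (TCP) lies on the centre line of the jaws, within the pads' length; the fingertips stand 17 mm ahead of it and the grasp point (between the pads) lies 2 mm behind it (ctrl.tcp_to_tips is the x of the fingertips in the tool frame, in m); x points along the fingers, z is the direction in which the jaws open and shut, and the axes are right-handed (so a half turn about x gives the same grasp; the last joint's range is limited). The gripper opens to 85 mm and grips with 20 to 120 N. Pads are 22 mm wide; open, the fingers measure 114 mm over their backs; the gripper's body (76 mm by 85 mm) begins 54 mm behind the grasp point. The pads swing forward as they close: fully open they stand 13 mm farther back than shut.
Start: joints at [-1.374, 0.053, 1.613, -0, 1.476, -0.119], TCP at [0.194, -0.594, 0.248] pointing down, gripper open.
Joint ranges: [-3.01, 3.01], [-1.01, 2.22], [0.06, 2.58], [-1.02, 4.17], [0.09, 2.62], [-3.14, 3.14]. Speed limits (rad/s): [2.57, 2.57, 3.14, 3.14, 3.14, 3.14].

### API

Orientations are given as a rotation vector (axis times angle).
In Python, from station import ctrl, cams, finder gives the robot as it stands.
- The arm moves only by the tool step_arm, never from a script. Its argument "moves" is a list of rows, each a list of 3 entries, a list of its own where there are three numbers: the shift along the tool's x, y, z in cm, then the turn, a rotation vector about the tool's x, y, z in degrees, then the opening, from 0 (shut) to 1 (fully open). A call has exactly 10 rows; each row is the pose to reach, as a shift and turn from the pose measured when the call began, along the tool's axes at that moment; what a row does not reach only later rows make up. A row lasts 1/12 s, in which the tool goes at most 41.7 mm and 7.16 degrees, less where a joint would pass 70% of its speed; a pose out of reach is approached as far as the arm can. A call with a gripper value outside its range is refused whole. The fingers move at their own pace and stop on an object; "grip_force" is the grip in N (left out, the last holds). Time passes only in rows, so rows that repeat a pose let the fingers close, or fill a call up. It gives the time, the measured TCP pose, the force and the opening at its end, in the units of the state.
- ctrl.get_obs(): the state, without advancing time (a new reading comes with each control period).
- cams.get_image(name): name is "side" or "top" or "wrist"; returns a dict with "pixels" (420x560x3 uint8, blue, green, red), "fx", "fy", "cx", "cy" (pixels), "dist_coeffs" ([k1, k2, p1, p2, k3] as OpenCV has them; the pictures are not rectified), "position" and "attitude" of the camera in the world. Camera axes: x right, y up, looking along -z (the intrinsics and any distortion apply to the point x, -y, -z); pixel columns grow to the right and rows downward; lengths in m; the calibration is good to about 2 mm. A picture is of the moment at which its call begins. There is no depth.
- ctrl.finish_job(): hands the job in, once; it reports no verdict.
Trained networks look in the newest picture that a camera, given by its name, has taken for a name from the list of things; names that differ only in an ending like _2 or _b are one class to them, and where a whole thing is asked for, a point or a joint stands for the part that bears it (a point fixed in the world has none). Each returns a list of dicts, best first, with "conf" (0 to 1); they miss things now and then, are a little off and sometimes report something else, mostly with a low value. They report only what shows in the picture. A call takes as long as a camera call.
- finder.find_in(camera, name): "at" ([column, row] in pixels, amid what is visible of it).
- finder.regions_of(camera, name): "region" (420x560 bool, what is visible of it) and "at" ([column, row] in pixels, amid what is visible of it).
- finder.tip_of(camera, name): "at" ([column, row] in pixels: a listed point, or the origin of a listed thing).
The state is a dict: "t": time; "q": joint angles; "dq": joint speeds; "effort": joint torques, N m; "tool_pos": TCP position; "tool_rot": TCP orientation; "contact_force": force on the tool from outside, world axes, zero at the start; "wrist_torque": the same for the moment, N m; "opening": finger opening in m.
Only numpy, scipy, OpenCV 4.12 (cv2) and the standard library are available. Lean on these libraries where they do the work, as an engineer would, in place of code of your own. Each camera call takes 0.05 s, during which the arm holds its last target. There are 200 camera calls.

## Working session

There is one attempt and no reset: what is moved stays moved. The work goes in short steps, Python scripts to look and compute and a tool call to move; the robot and the scene stay as the last step left them, time stands still between calls to the robot, and variables do not carry over. Pictures are saved under pics/ and viewed, on a budget of 10 in all, crops included, one or two more only if the job needs it, and the job is handed in when it is done.

Besides the shell and the picture viewer there is one more tool, called after "Call:" in YAML: its name, and indented under it one key for each argument. step_arm: Moves the arm, as the interface text tells. Its arguments: {"type":"object","properties":{"moves":{"type":"array"},"grip_force":{"type":"number"}},"required":["moves"]}

```bash
mkdir -p pics; ls; cat > h.py <<'E'
import numpy as np, cv2
from scipy.spatial.transform import Rotation as R
from station import ctrl, cams, finder
def att(im):
    a=np.array(im["attitude"],float)
    return a if a.shape==(3,3) else (R.from_rotvec(a).as_matrix() if a.size==3 else R.from_quat(a).as_matrix())
def ray(im,px):
    K=np.array([[im["fx"],0,im["cx"]],[0,im["fy"],im["cy"]],[0,0,1]])
    u=cv2.undistortPoints(np.array(px,float).reshape(-1,1,2),K,np.array(im["dist_coeffs"],float)).reshape(-1,2)
    return np.c_[u[:,0],-u[:,1],-np.ones(len(u))]@att(im).T
def at_z(im,px,z):
    d=ray(im,px);p=np.array(im["position"]);return p+d*((z-p[2])/d[:,2])[:,None]
def proj(im,P):
    c=(np.array(P,float).reshape(-1,3)-np.array(im["position"]))@att(im)*[1,-1,-1]
    K=np.array([[im["fx"],0,im["cx"]],[0,im["fy"],im["cy"]],[0,0,1]])
    return cv2.projectPoints(c,np.zeros(3),np.zeros(3),K,np.array(im["dist_coeffs"],float))[0].reshape(-1,2)
E
python3 - <<'E'
from h import *
im=cams.get_image("top");cv2.imwrite("pics/top1.png",im["pixels"])
print({k:v for k,v in im.items() if k!="pixels"})
for n in ["left_a","right_a","blue_crate","white_tray","board"]:
    for f in (finder.find_in,finder.tip_of):
        print(n,f.__name__,[(np.round(d["at"],1).tolist(),round(d["conf"],2),at_z(im,d["at"],.015)[0,:2].round(3).tolist()) for d in f("top",n)])
print(ctrl.get_obs())
E
```

```text
pics
{'fx': 402.50315958374813, 'fy': 402.50315958374813, 'cx': 280.4024475818269, 'cy': 204.5795475336604, 'dist_coeffs': array([-0.10459955,  0.        ,  0.        ,  0.        ,  0.        ]), 'position': array([ 0.53718021, -0.00209467,  1.00649477]), 'attitude': array([ 0.0768169 , -0.05200889, -1.56527397])}
left_a call [([241.9, 282.4], 0.69, [0.427, 0.107]), ([315.3, 270.7], 0.63, [0.457, -0.072])]
left_a call [([324.0, 274.7], 0.87, [0.447, -0.094]), ([244.6, 276.7], 0.84, [0.441, 0.101])]
right_a call [([288.3, 197.7], 0.75, [0.636, -0.006])]
right_a call [([291.3, 205.1], 0.89, [0.618, -0.013])]
blue_crate call [([148.5, 245.6], 0.88, [0.515, 0.342])]
blue_crate call [([152.2, 244.6], 0.77, [0.517, 0.333])]
white_tray call [([434.0, 269.0], 0.86, [0.46, -0.367])]
white_tray call [([424.1, 263.0], 0.68, [0.475, -0.342])]
board call [([282.8, 237.5], 0.76, [0.538, 0.007])]
board call [([285.4, 237.8], 0.81, [0.537, 0.001]), ([151.1, 245.3], 0.61, [0.516, 0.336])]
{'t': 0.55, 'q': array([-1.37398299e+00,  5.26886684e-02,  1.61291107e+00, -2.34664601e-05,
        1.47598402e+00, -1.18969570e-01]), 'dq': array([-0.0003253 , -0.00265519,  0.00089604, -0.00044118, -0.00032841,
       -0.00013982]), 'effort': array([-3.60451277e-04, -3.93315876e+01, -3.70137334e+01, -1.34230763e-04,
        9.96747003e-04,  7.93728475e-06]), 'tool_pos': array([ 0.19410916, -0.59407218,  0.24830399]), 'tool_rot': array([ 0.97348251,  1.34221111, -0.97352096]), 'contact_force': array([ 0.67660711,  0.0174904 , -0.33661672]), 'wrist_torque': array([-0.01969102,  0.03748593, -0.02438243]), 'opening': 0.08542064895902446}
```

View pics/top1.png

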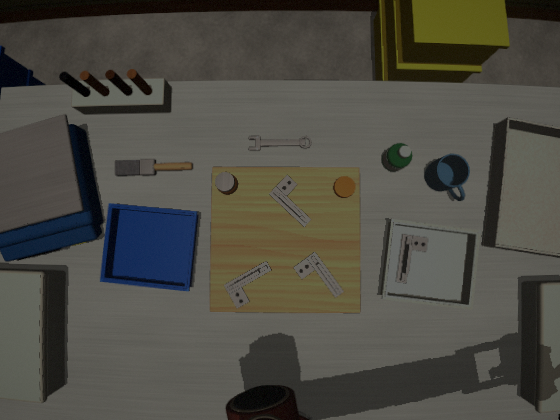

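The top view shows a right-hand bracket at (290,200), and left-hand brackets at (250,282) and (320,272). The blue crate is at (150,246) and the white tray at (430,262), with right_done's arm at (405,258). Next I'll fit poses to the masks.

```bash
cat >> h.py <<'E'
from scipy.optimize import minimize
def box(x0,x1,y0,y1,z0,z1): return np.array([[x,y,z] for x in(x0,x1) for y in(y0,y1) for z in(z0,z1)])/1000.
def bracket(s): # s=+1 left, -1 right
    f=sorted((13*s,53*s))
    return [box(-60,60,-13,13,0,5),box(24,60,*f,0,5),box(-55,55,-4,4,5,17),box(-35,35,-4,4,5,43)]
BIN=[box(-90,90,-105,105,0,50)]
def sil(im,parts,x,y,yaw,z,S=4):
    m=np.zeros((420*S,560*S),np.uint8);Rz=R.from_euler('z',yaw).as_matrix()
    for b in parts:
        p=proj(im,b@Rz.T+[x,y,z]);h=cv2.convexHull(((p+.5)*S).astype(np.float32)).astype(np.int32)
        cv2.fillConvexPoly(m,h,1)
    return cv2.resize(m.astype(np.float32),(560,420),interpolation=cv2.INTER_AREA)
def fit(im,mask,parts,z,x0,yaws):
    mask=mask.astype(np.float32);best=None
    def c(p):
        s=sil(im,parts,p[0],p[1],p[2]/5,z);return 1-np.minimum(s,mask).sum()/np.maximum(s,mask).sum()
    for a in yaws:
        r=minimize(c,[x0[0],x0[1],a*5],method='Nelder-Mead',options=dict(initial_simplex=np.array([[x0[0],x0[1],a*5]]*4)+np.vstack([np.zeros(3),np.eye(3)*[.02,.02,1]]),maxiter=90))
        if best is None or r.fun<best.fun: best=r
    return [best.x[0],best.x[1],best.x[2]/5],1-best.fun
def goal(xy,z,yaw):
    """tool pointing down, its z (jaw axis) at world angle yaw+90deg; print shift cm/turn deg both half-turns"""
    o=ctrl.get_obs();T=R.from_rotvec(o["tool_rot"])
    sh=T.inv().apply(np.array([*xy,z])-o["tool_pos"])*100
    print("shift",sh.round(2),"q6",round(o["q"][5],3),"q1",round(o["q"][0],3))
    for k in (0,np.pi):
        a=yaw+np.pi/2+k;zz=np.array([np.cos(a),np.sin(a),0]);xx=np.array([0,0,-1.])
        G=R.from_matrix(np.c_[xx,np.cross(zz,xx),zz]);print("  turn",np.degrees((T.inv()*G).as_rotvec()).round(2))
E
python3 - <<'E'
from h import *
im=cams.get_image("top")
ys=np.arange(-3,3,1.0)
for n,s,z in [("left_a",1,.015),("right_a",-1,.015)]:
    for d in finder.regions_of("top",n):
        x0=at_z(im,d["at"],z+.01)[0,:2]
        print(n,d["at"],round(d["conf"],2),d["region"].sum(),[ (np.round(p,4).tolist(),round(q,3)) for sg in (1,-1) for p,q in [fit(im,d["region"],bracket(sg),z,x0,ys)]])
for n in ["blue_crate","white_tray"]:
    for d in finder.regions_of("top",n)[:1]:
        x0=at_z(im,d["at"],0.02)[0,:2]
        m=cv2.morphologyEx(d["region"].astype(np.uint8),cv2.MORPH_CLOSE,np.ones((45,45)))
        print(n,d["region"].sum(),m.sum(),fit(im,m,BIN,0,x0,[-.15,.15]))
o=ctrl.get_obs();print(R.from_rotvec(o["tool_rot"]).as_matrix().round(3))
E
```

```text
left_a [240.1, 281.2] 0.87 819 [([0.4399, 0.0948, 2.0969], np.float64(0.944)), ([0.4307, 0.0875, 2.4878], np.float64(0.565))]
left_a [319.5, 271.0] 0.71 741 [([0.4492, -0.0955, 0.6418], np.float64(0.913)), ([0.4414, -0.0872, 0.9884], np.float64(0.572))]
right_a [289.4, 201.2] 0.77 771 [([0.6204, -0.0168, 0.4983], np.float64(0.559)), ([0.6139, -0.0092, 0.8345], np.float64(0.927))]
blue_crate 7264 7276 ([np.float64(0.5131383210444133), np.float64(0.33596850221325203), np.float64(-0.07141463328242989)], np.float64(0.9237857460975647))
white_tray 6916 7593 ([np.float64(0.473281869248423), np.float64(-0.35169455890743473), np.float64(-0.09962922951763668)], np.float64(0.910590410232544))
[[ 0.     0.951  0.311]
 [-0.     0.311 -0.951]
 [-1.    -0.     0.   ]]
```

```bash
python3 - <<'E'
from h import *
L=[]
for cam in ("top","side"):
    im=cams.get_image(cam);S=2 if cam=="top" else 1
    v=cv2.resize(im["pixels"],None,fx=S,fy=S,interpolation=cv2.INTER_CUBIC);v=cv2.convertScaleAbs(v,alpha=1.6)
    def poly(P,c):
        cv2.polylines(v,[(((proj(im,P)+.5)*S)*8).astype(np.int32)],True,c,1,cv2.LINE_AA,3)
    for p,s in [((.44,.0948,2.097),1),((.4492,-.0955,.642),1),((.6139,-.0092,.8345),-1)]:
        Rz=R.from_euler('z',p[2]).as_matrix();T=lambda a:np.array(a)/1000@Rz.T+[p[0],p[1],.015]
        poly(T([[-60,-13*s,0],[60,-13*s,0],[60,53*s,0],[24,53*s,0],[24,13*s,0],[-60,13*s,0]]),(0,0,255))
        poly(T([[-35,-4,43],[35,-4,43],[35,4,43],[-35,4,43]]),(0,255,0))
    for p in [(.5131,.336,-.0714),(.4733,-.3517,-.0996)]:
        Rz=R.from_euler('z',p[2]).as_matrix();T=lambda a:np.array(a)/1000@Rz.T+[p[0],p[1],0]
        poly(T([[-90,-105,50],[90,-105,50],[90,105,50],[-90,105,50]]),(0,0,255))
        poly(T([[-85,-100,5],[85,-100,5],[85,100,5],[-85,100,5]]),(0,255,0))
    cv2.imwrite(f"pics/ov_{cam}.png",v[320:680,180:980] if cam=="top" else v)
E
```

```text
(no output)
```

View pics/ov_top.png

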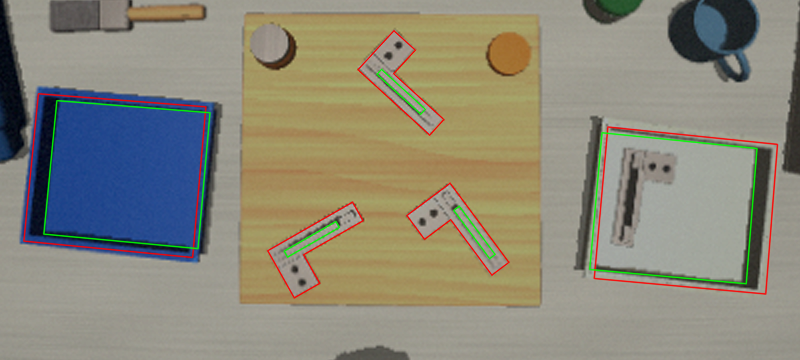

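View pics/ov_side.png

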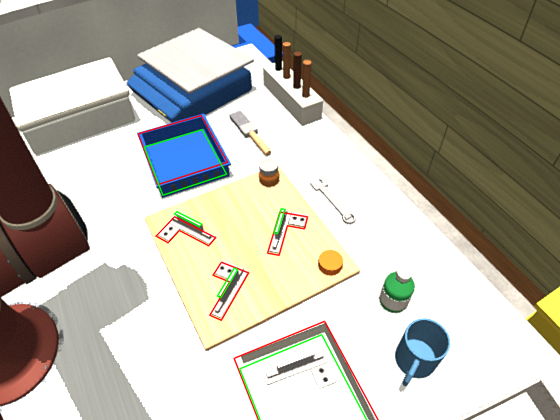

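```bash
python3 - <<'E'
from h import *
goal((.4492,-.0955),.20,.642)
goal((.44,.0948),.20,2.097)
E
```

```text
shift [  4.83  39.73 -39.47] q6 -0.119 q1 -1.374
  turn [ 1.6131e+02  1.0000e-02 -1.0000e-02]
  turn [-18.69   0.     0.  ]
shift [  4.83  44.77 -57.85] q6 -0.119 q1 -1.374
  turn [ 7.794e+01  1.000e-02 -0.000e+00]
  turn [-1.0206e+02  0.0000e+00  1.0000e-02]
```

The bracket fits match both views. The crate fit is about 2 mm off and the tray about 1 cm off, and `tip_of` agrees better there, so I'll refine the tray later. Now I'll move over the left-hand bracket at y = -0.095.

Call:
step_arm:
  moves:
    - [[0,20,-20],[-9,0,0],0.5]
    - [[0,30,-30],[-18.7,0,0],0.5]
    - [[4,40.2,-39.6],[-18.7,0,0],0.5]
    - [[4,40.2,-39.6],[-18.7,0,0],0.5]
    - [[4,40.2,-39.6],[-18.7,0,0],0.5]
    - [[4,40.2,-39.6],[-18.7,0,0],0.5]
    - [[4,40.2,-39.6],[-18.7,0,0],0.5]
    - [[4,40.2,-39.6],[-18.7,0,0],0.5]
    - [[4,40.2,-39.6],[-18.7,0,0],0.5]
    - [[4,40.2,-39.6],[-18.7,0,0],0.5]

```text
t: 1.73
tool_pos: [0.3852, -0.223, 0.2209]
tool_rot: [0.725, 1.445, -0.725]
contact_force: [1.1, -0.4, 1.1]
opening: 0.0429
```

```bash
python3 - <<'E'
from h import *
goal((.4532,-.0925),.17,.642); o=ctrl.get_obs(); print(o["tool_pos"],o["opening"])
E
```

```text
shift [ 5.09 13.26 -6.4 ] q6 0.237 q1 -0.692
  turn [ 1.7998e+02 -3.0000e-02 -1.1000e-01]
  turn [-0.02  0.07 -0.02]
[ 0.38524565 -0.22304691  0.2208816 ] 0.042883628097991615
```

Call:
step_arm:
  moves:
    - [[5,13.3,-6.4],[0,0,0],0.5]
    - [[5,13.3,-6.4],[0,0,0],0.5]
    - [[5,13.3,-6.4],[0,0,0],0.5]
    - [[5,13.3,-6.4],[0,0,0],0.5]
    - [[5,13.3,-6.4],[0,0,0],0.5]
    - [[5,13.3,-6.4],[0,0,0],0.5]
    - [[5,13.3,-6.4],[0,0,0],0.5]
    - [[5,13.3,-6.4],[0,0,0],0.5]
    - [[5,13.3,-6.4],[0,0,0],0.5]
    - [[5,13.3,-6.4],[0,0,0],0.5]

```text
t: 2.57
tool_pos: [0.4535, -0.0934, 0.1715]
tool_rot: [0.726, 1.443, -0.726]
contact_force: [0.4, -0.1, 0.2]
opening: 0.0427
```

```bash
cat > look.py <<'E'
from h import *
import sys
def look(name,s,p,z,gz,fn):
    im=cams.get_image("wrist");v=im["pixels"].copy()
    o=ctrl.get_obs()
    rs=finder.regions_of("wrist",name)
    for d in rs:
        x0=at_z(im,d["at"],z+.01)[0,:2]
        q=fit(im,d["region"],bracket(s),z,p[:2],[p[2]])
        print(np.round(d["at"],0),round(d["conf"],2),np.round(q[0],4),round(q[1],3))
    for b in bracket(s):
        pt=proj(im,b@R.from_euler('z',p[2]).as_matrix().T+[p[0],p[1],z])
        cv2.polylines(v,[cv2.convexHull(pt.astype(np.float32)).astype(np.int32)],True,(0,0,255),1)
    cv2.imwrite(fn,v);print(o["t"],o["tool_pos"])
    if rs:
        P=q[0];goal((p[0]+.005*np.cos(p[2]),p[1]+.005*np.sin(p[2])),gz,p[2])
E
python3 -c "
from look import *
look('left_a',1,(.4492,-.0955,.642),.015,.041,'pics/w1.png')"
```

```text
[279. 169.] 0.65 [ 0.4511 -0.0965  0.6289] 0.977
[46. 67.] 0.6 [ 0.4492 -0.0955  0.642 ] 0.0
2.6167 [ 0.45351616 -0.09322122  0.17135964]
shift [13.03 -0.   -0.09] q6 0.568 q1 -0.363
  turn [ 1.7989e+02 -7.0000e-02 -1.8000e-01]
  turn [-0.11  0.11 -0.04]
```

View pics/w1.png

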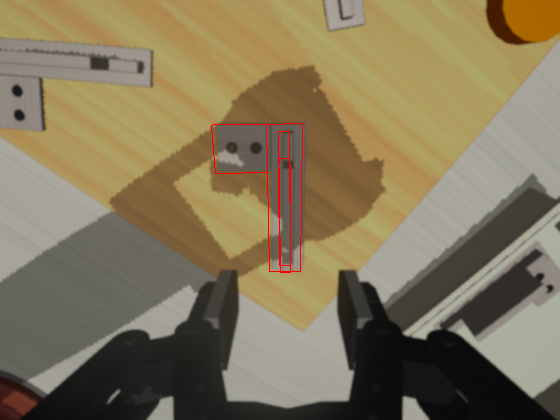

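The wrist view shows the bracket at columns 270–302, rows 124–272, matching the outline to 2 mm. I'll descend and grip.

Call:
step_arm:
  moves:
    - [[4,0.1,0],[0.5,0,0],0.4]
    - [[8,0.1,0],[0.5,0,0],0.4]
    - [[11,0.1,0],[0.5,0,0],0.4]
    - [[12.5,0.1,0],[0.5,0,0],0.4]
    - [[13,0.1,0],[0.5,0,0],0.4]
    - [[13,0.1,0],[0.5,0,0],0.4]
    - [[13,0.1,0],[0.5,0,0],0.2]
    - [[13,0.1,0],[0.5,0,0],0.0]
    - [[13,0.1,0],[0.5,0,0],0.0]
    - [[13,0.1,0],[0.5,0,0],0.0]
  grip_force: 60

```text
t: 3.5
tool_pos: [0.4562, -0.0933, 0.0434]
tool_rot: [0.732, 1.437, -0.732]
contact_force: [0.4, -0.9, 4.3]
opening: 0.0066
```

Call:
step_arm:
  moves:
    - [[0,0,0],[0,0,0],0.0]
    - [[0,0,0],[0,0,0],0.0]
    - [[-1,0,0],[0,0,0],0.0]
    - [[-3,0,0],[0,0,0],0.0]
    - [[-5,0,0],[0,0,0],0.0]
    - [[-8,0,0],[0,0,0],0.0]
    - [[-11,0,0],[0,0,0],0.0]
    - [[-13,0,0],[0,0,0],0.0]
    - [[-13,0,0],[0,0,0],0.0]
    - [[-13,0,0],[0,0,0],0.0]

```text
t: 4.33
tool_pos: [0.4559, -0.0931, 0.1743]
tool_rot: [0.732, 1.435, -0.732]
contact_force: [0.2, -0.8, -3.0]
opening: 0.007
```

```bash
python3 - <<'E'
from h import *
im=cams.get_image("wrist");cv2.imwrite("pics/w2.png",im["pixels"])
o=ctrl.get_obs();print(o["opening"],o["contact_force"])
# bins: right_done fit and rim check from top
im=cams.get_image("top")
for d in finder.regions_of("top","right_done"):
    print(d["at"],d["conf"],at_z(im,d["at"],.02)[0].round(3))
    if d["at"][0]>370: print(fit(im,d["region"],bracket(-1),.005,(.47,-.30),[-.1,.1]))
for n in("blue_crate","white_tray"): print(n,[(at_z(im,d["at"],0)[0].round(4),d["conf"]) for d in finder.tip_of("top",n)[:1]])
# target: crate frame -y slot
c=np.array([.5155,.334]);th=-.075
Rz=R.from_euler('z',th).as_matrix()[:2,:2]
p=c+Rz@[0.005-.003,-.060];print(p)
goal(p,.17,th)
E
```

```text
0.006904627679768814 [ 0.59859847 -0.0511654  -3.23634686]
[405.0, 248.2] 0.9 [ 0.512 -0.293  0.02 ]
([np.float64(0.4881724978331342), np.float64(-0.29405631340532734), np.float64(-0.16948034127419617)], np.float64(0.9366223812103271))
blue_crate [(array([0.5167, 0.3451, 0.    ]), 0.56)]
white_tray []
[0.5129986  0.27401881]
shift [  0.07  26.38 -26.12] q6 0.578 q1 -0.361
  turn [-1.3953e+02  1.0000e-01  1.2000e-01]
  turn [40.47  0.09 -0.08]
```

View pics/w2.png

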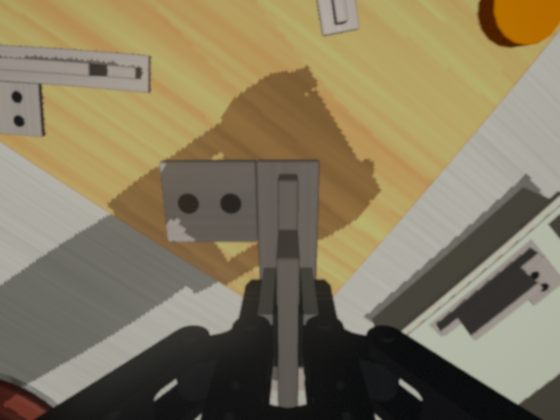

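The bracket is held level, with its foot at (210,200). I'll carry it to the crate's -y slot.

Call:
step_arm:
  moves:
    - [[0,3,-3],[7,0,0],0.0]
    - [[0,6,-6],[14,0,0],0.0]
    - [[0,9,-9],[21,0,0],0.0]
    - [[0,12,-12],[28,0,0],0.0]
    - [[0,15,-15],[35,0,0],0.0]
    - [[0,18,-18],[40.5,0,0],0.0]
    - [[0,21,-21],[40.5,0,0],0.0]
    - [[0,24,-24],[40.5,0,0],0.0]
    - [[0,26.4,-26.1],[40.5,0,0],0.0]
    - [[0,26.4,-26.1],[40.5,0,0],0.0]

```text
t: 5.42
tool_pos: [0.5125, 0.2769, 0.1689]
tool_rot: [1.262, 1.173, -1.264]
contact_force: [-0.1, -0.8, -2.2]
opening: 0.007
```

```bash
python3 - <<'E'
from h import *
im=cams.get_image("wrist");v=im["pixels"].copy()
o=ctrl.get_obs();print(o["opening"],o["contact_force"],o["tool_pos"],o["dq"].round(2))
c=np.array([.5155,.334]);th=-.075
M=R.from_euler('z',th).as_matrix();T=lambda a:np.array(a)/1000@M.T+[*c,0]
for a,z,col in [(90,50,(0,0,255)),(85,5,(0,255,0))]:
    b=a+15
    poly=T([[x,y,z] for (x0,y0),(x1,y1) in [((-a,-b),(a,-b)),((a,-b),(a,b)),((a,b),(-a,b)),((-a,b),(-a,-b))] for t in np.linspace(0,1,20) for x,y in [(x0+t*(x1-x0),y0+t*(y1-y0))]])
    cv2.polylines(v,[proj(im,poly).astype(np.int32)],True,col,1)
cv2.imwrite("pics/w3.png",v)
p=c+M[:2,:2]@[0.003,-.060]
goal(p,.035,th)
E
```

```text
0.007067365025952727 [-1.98995116  2.00386337 -2.08899561] [0.51308469 0.28096519 0.16922269] [-0.06 -0.06  0.06 -0.06  0.04 -0.11]
shift [13.42  0.14  0.74] q6 2.014 q1 0.373
  turn [-1.798e+02  3.000e-02 -3.000e-01]
  turn [ 0.2  -0.19 -0.02]
```

View pics/w3.png

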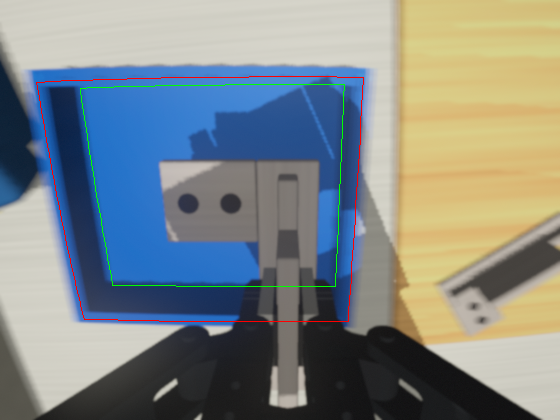

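The bracket is over its slot, and the crate rim outline fits to a few millimetres (green floor at columns 80–345). I'll lower it.

Call:
step_arm:
  moves:
    - [[2,0.1,0.7],[0,0,0],0.0]
    - [[5,0.2,0.7],[0,0,0],0.0]
    - [[8,0.2,0.7],[0,0,0],0.0]
    - [[10,0.2,0.7],[0,0,0],0.0]
    - [[11.5,0.2,0.7],[0,0,0],0.0]
    - [[12.4,0.2,0.7],[0,0,0],0.0]
    - [[12.8,0.2,0.7],[0,0,0],0.0]
    - [[13,0.2,0.7],[0,0,0],0.0]
    - [[13.2,0.2,0.7],[0,0,0],0.0]
    - [[13.3,0.2,0.7],[0,0,0],0.0]

```text
t: 6.3
tool_pos: [0.5155, 0.2746, 0.0372]
tool_rot: [1.266, 1.176, -1.258]
contact_force: [-0.1, -0.0, -3.1]
opening: 0.0068
```

Call:
step_arm:
  moves:
    - [[0.1,0,0],[0,0,0],0.0]
    - [[0.15,0,0],[0,0,0],0.0]
    - [[0.2,0,0],[0,0,0],0.0]
    - [[0.25,0,0],[0,0,0],0.0]
    - [[0.3,0,0],[0,0,0],0.0]
    - [[0.33,0,0],[0,0,0],0.0]
    - [[0.36,0,0],[0,0,0],0.0]
    - [[0.38,0,0],[0,0,0],0.0]
    - [[0.38,0,0],[0,0,0],0.0]
    - [[0.38,0,0],[0,0,0],0.0]

```text
t: 7.13
tool_pos: [0.5156, 0.2746, 0.0335]
tool_rot: [1.266, 1.176, -1.258]
contact_force: [0.1, 0.3, -1.7]
opening: 0.007
```

Call:
step_arm:
  moves:
    - [[0.05,0,0],[0,0,0],0.0]
    - [[0.08,0,0],[0,0,0],0.0]
    - [[0.08,0,0],[0,0,0],0.0]
    - [[0.08,0,0],[0,0,0],0.1]
    - [[0.0,0,0],[0,0,0],0.25]
    - [[0.0,0,0],[0,0,0],0.35]
    - [[0.0,0,0],[0,0,0],0.35]
    - [[-1,0,0],[0,0,0],0.35]
    - [[-4,0,0],[0,0,0],0.35]
    - [[-8,0,0],[0,0,0],0.35]

```text
t: 7.97
tool_pos: [0.5126, 0.2732, 0.1109]
tool_rot: [1.26, 1.179, -1.265]
contact_force: [0.6, -0.2, -0.6]
opening: 0.0299
```

```bash
python3 - <<'E'
from h import *
p=(.4399,.0948,2.097)
goal((p[0]+.005*np.cos(p[2]),p[1]+.005*np.sin(p[2])),.17,p[2]); o=ctrl.get_obs(); print(o["tool_pos"],o["opening"])
E
```

```text
shift [-5.9  -6.29 17.9 ] q6 2.002 q1 0.36
  turn [55.75  0.1   0.29]
  turn [-1.2425e+02 -3.4000e-01  1.2000e-01]
[0.51262265 0.27321241 0.11085388] 0.029880823493860204
```

Call:
step_arm:
  moves:
    - [[-3,0,0],[0,0,0],0.5]
    - [[-5.9,-1,3],[7,0,0],0.5]
    - [[-5.9,-3,7],[14,0,0],0.5]
    - [[-5.9,-4,10],[21,0,0],0.5]
    - [[-5.9,-5,13],[28,0,0],0.5]
    - [[-5.9,-6,16],[35,0,0],0.5]
    - [[-5.9,-6.3,17.9],[42,0,0],0.5]
    - [[-5.9,-6.3,17.9],[49,0,0],0.5]
    - [[-5.9,-6.3,17.9],[55.7,0,0],0.5]
    - [[-5.9,-6.3,17.9],[55.7,0,0],0.5]

```text
t: 8.8
tool_pos: [0.4374, 0.0986, 0.1709]
tool_rot: [1.924, 0.519, -1.93]
contact_force: [-0.2, 0.6, 0.4]
opening: 0.0427
```

```bash
python3 -c "
from look import *
look('left_a',1,(.4399,.0948,2.097),.015,.043,'pics/w4.png')"
```

```text
[ 92. 316.] 0.85 [0.4399 0.0948 2.097 ] 0.0
[295. 210.] 0.75 [0.4431 0.0924 2.094 ] 0.974
8.85 [0.43742778 0.09888613 0.17076366]
shift [12.76  0.03 -0.03] q6 2.667 q1 0.056
  turn [0.21 0.17 0.18]
  turn [-179.79   -0.28    0.26]
```

Call:
step_arm:
  moves:
    - [[4,0.3,-0.1],[0,0,0],0.4]
    - [[8,0.3,-0.1],[0,0,0],0.4]
    - [[11,0.3,-0.1],[0,0,0],0.4]
    - [[12.5,0.3,-0.1],[0,0,0],0.4]
    - [[12.9,0.3,-0.1],[0,0,0],0.4]
    - [[12.9,0.3,-0.1],[0,0,0],0.4]
    - [[12.9,0.3,-0.1],[0,0,0],0.2]
    - [[12.9,0.3,-0.1],[0,0,0],0.0]
    - [[12.9,0.3,-0.1],[0,0,0],0.0]
    - [[12.9,0.3,-0.1],[0,0,0],0.0]

```text
t: 9.73
tool_pos: [0.4411, 0.0973, 0.0437]
tool_rot: [1.924, 0.524, -1.923]
contact_force: [-0.4, 1.0, 5.4]
opening: 0.0074
```

Call:
step_arm:
  moves:
    - [[0,0,0],[0,0,0],0.0]
    - [[0,0,0],[0,0,0],0.0]
    - [[-1,0,0],[0,0,0],0.0]
    - [[-3,0,0],[0,0,0],0.0]
    - [[-5,0,0],[0,0,0],0.0]
    - [[-8,0,0],[0,0,0],0.0]
    - [[-11,0,0],[0,0,0],0.0]
    - [[-13,0,0],[0,0,0],0.0]
    - [[-13,0,0],[0,0,0],0.0]
    - [[-13,0,0],[0,0,0],0.0]

```text
t: 10.57
tool_pos: [0.4415, 0.0971, 0.1746]
tool_rot: [1.926, 0.523, -1.92]
contact_force: [-0.4, -0.6, -4.6]
opening: 0.007
```

```bash
python3 - <<'E'
from h import *
c=np.array([.5165,.334]);th=-.075
M=R.from_euler('z',th).as_matrix()
p=c+M[:2,:2]@[-0.003,.060];print(p)
goal(p,.17,th+np.pi)
E
```

```text
[0.51800422 0.39405612]
shift [  0.53 -21.74 -21.62] q6 2.662 q1 0.051
  turn [-55.32  -0.16  -0.06]
  turn [ 1.2468e+02 -7.0000e-02  1.8000e-01]
```

Call:
step_arm:
  moves:
    - [[0,-3,-3],[-7,0,0],0.0]
    - [[0,-6,-6],[-14,0,0],0.0]
    - [[0,-9,-9],[-21,0,0],0.0]
    - [[0,-11,-11],[-28,0,0],0.0]
    - [[0,-14,-14],[-35,0,0],0.0]
    - [[0,-17,-17],[-42,0,0],0.0]
    - [[0,-20,-20],[-49,0,0],0.0]
    - [[0,-21.7,-21.6],[-55.3,0,0],0.0]
    - [[0,-21.7,-21.6],[-55.3,0,0],0.0]
    - [[0,-21.7,-21.6],[-55.3,0,0],0.0]

```text
t: 11.4
tool_pos: [0.5163, 0.3939, 0.1711]
tool_rot: [1.26, 1.174, -1.267]
contact_force: [0.1, 0.3, -4.0]
opening: 0.0069
```

```bash
python3 - <<'E'
from h import *
im=cams.get_image("wrist");cv2.imwrite("pics/w5.png",im["pixels"])
p=[0.518,.394];goal(p,.0365,-.075+np.pi)
o=ctrl.get_obs();print(o["tool_pos"],o["dq"].round(2))
E
```

```text
shift [13.5   0.19 -0.15] q6 2.182 q1 0.536
  turn [-0.01  0.12  0.15]
  turn [179.99   0.24  -0.19]
[0.5163866 0.392879  0.1715546] [-0.02 -0.03  0.02  0.   -0.   -0.  ]
```

View pics/w5.png

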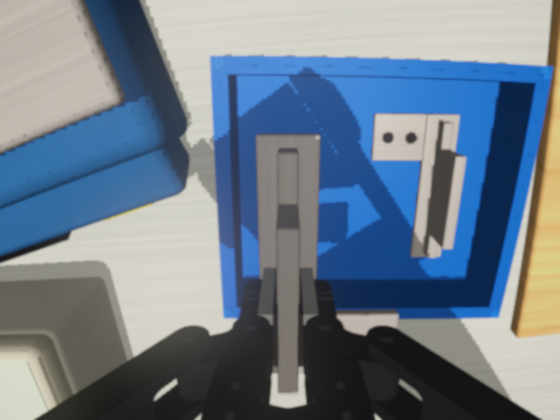

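The first bracket lies flat at (435,185) with its foot at (400,138). The held bracket is over the free half at (288,220), so I'll lower it.

Call:
step_arm:
  moves:
    - [[2,0.2,-0.2],[0,0,0],0.0]
    - [[5,0.2,-0.2],[0,0,0],0.0]
    - [[8,0.2,-0.2],[0,0,0],0.0]
    - [[10.5,0.2,-0.2],[0,0,0],0.0]
    - [[12,0.2,-0.2],[0,0,0],0.0]
    - [[13,0.2,-0.2],[0,0,0],0.0]
    - [[13.4,0.2,-0.2],[0,0,0],0.0]
    - [[13.5,0.2,-0.2],[0,0,0],0.0]
    - [[13.6,0.2,-0.2],[0,0,0],0.0]
    - [[13.65,0.2,-0.2],[0,0,0],0.0]

```text
t: 12.28
tool_pos: [0.5194, 0.3951, 0.037]
tool_rot: [1.264, 1.172, -1.264]
contact_force: [0.7, 0.4, -3.3]
opening: 0.0073
```

Call:
step_arm:
  moves:
    - [[0.1,0,0],[0,0,0],0.0]
    - [[0.15,0,0],[0,0,0],0.0]
    - [[0.2,0,0],[0,0,0],0.0]
    - [[0.25,0,0],[0,0,0],0.0]
    - [[0.3,0,0],[0,0,0],0.0]
    - [[0.34,0,0],[0,0,0],0.0]
    - [[0.37,0,0],[0,0,0],0.0]
    - [[0.4,0,0],[0,0,0],0.0]
    - [[0.4,0,0],[0,0,0],0.0]
    - [[0.4,0,0],[0,0,0],0.0]

```text
t: 13.12
tool_pos: [0.5194, 0.3952, 0.0338]
tool_rot: [1.264, 1.172, -1.265]
contact_force: [-3.6, -2.2, 4.4]
opening: 0.0073
```

Contact is made, so I'll release and rise.

Call:
step_arm:
  moves:
    - [[0,0,0],[0,0,0],0.1]
    - [[0,0,0],[0,0,0],0.25]
    - [[0.0,0,0],[0,0,0],0.35]
    - [[0.0,0,0],[0,0,0],0.35]
    - [[-1,0,0],[0,0,0],0.35]
    - [[-4,0,0],[0,0,0],0.35]
    - [[-8,0,0],[0,0,0],0.35]
    - [[-12,0,0],[0,0,0],0.35]
    - [[-16,0,0],[0,0,0],0.35]
    - [[-16,0,0],[0,0,0],0.35]

```text
t: 13.95
tool_pos: [0.5239, 0.398, 0.2065]
tool_rot: [1.279, 1.168, -1.248]
contact_force: [1.7, 0.7, 2.7]
opening: 0.0303
```

```bash
python3 - <<'E'
from h import *
p=(.6139,-.0092,.8345)
goal((p[0]+.005*np.cos(p[2]),p[1]+.005*np.sin(p[2])),.18,p[2]); o=ctrl.get_obs(); print(o["tool_pos"],o["opening"])
E
```

```text
shift [ 2.42 12.3  39.56] q6 2.183 q1 0.537
  turn [127.88  -1.3    0.19]
  turn [-52.12  -0.16  -1.09]
[0.52392516 0.39802963 0.20647713] 0.030270275729846828
```

Call:
step_arm:
  moves:
    - [[1,1,4],[-7,0,0],0.5]
    - [[2,2,8],[-14,0,0],0.5]
    - [[2,4,12],[-21,0,0],0.5]
    - [[2,5,16],[-28,0,0],0.5]
    - [[2,6,20],[-35,0,0],0.5]
    - [[2,7.5,24],[-42,0,0],0.5]
    - [[2.4,8.7,28],[-49,0,0],0.5]
    - [[2.4,10,32],[-52,0,0],0.5]
    - [[2.4,11.2,36],[-52,0,0],0.5]
    - [[2.4,12.3,39.6],[-52,0,0],0.5]

```text
t: 14.78
tool_pos: [0.6148, 0.0042, 0.181]
tool_rot: [0.588, 1.48, -0.564]
contact_force: [1.3, 0.1, 1.2]
opening: 0.0429
```

Call:
step_arm:
  moves:
    - [[0,0,0],[0,0,0],0.5]
    - [[0,0,0],[0,0,0],0.5]
    - [[0,0,0],[0,0,0],0.5]
    - [[0,0,0],[0,0,0],0.5]
    - [[0,0,0],[0,0,0],0.5]
    - [[0,0,0],[0,0,0],0.5]
    - [[0,0,0],[0,0,0],0.5]
    - [[0,0,0],[0,0,0],0.5]
    - [[0,0,0],[0,0,0],0.5]
    - [[0,0,0],[0,0,0],0.5]

```text
t: 15.62
tool_pos: [0.6148, 0.0045, 0.181]
tool_rot: [0.588, 1.48, -0.564]
contact_force: [0.3, -0.7, 0.5]
opening: 0.0427
```

```bash
python3 -c "
from look import *
look('right_a',-1,(.6139,-.0092,.8345),.015,.043,'pics/w6.png')"
```

```text
[309. 174.] 0.8 [ 0.6169 -0.0104  0.8214] 0.974
[551. 316.] 0.35 [ 0.6139 -0.0092  0.8345] 0.0
15.6667 [0.61478911 0.00437097 0.18096503]
shift [13.79 -0.81  0.75] q6 0.617 q1 -0.119
  turn [179.89  -1.66  -0.59]
  turn [-0.1   0.38 -1.05]
```

Call:
step_arm:
  moves:
    - [[2,-0.45,1.1],[0.4,0.4,-1],0.4]
    - [[6,-0.45,1.1],[0.4,0.4,-1],0.4]
    - [[9,-0.45,1.1],[0.4,0.4,-1],0.4]
    - [[12,-0.45,1.1],[0.4,0.4,-1],0.4]
    - [[13.5,-0.45,1.1],[0.4,0.4,-1],0.4]
    - [[13.9,-0.45,1.1],[0.4,0.4,-1],0.4]
    - [[13.9,-0.45,1.1],[0.4,0.4,-1],0.4]
    - [[13.9,-0.45,1.1],[0.4,0.4,-1],0.2]
    - [[13.9,-0.45,1.1],[0.4,0.4,-1],0.0]
    - [[13.9,-0.45,1.1],[0.4,0.4,-1],0.0]

```text
t: 16.55
tool_pos: [0.6243, -0.0053, 0.0448]
tool_rot: [0.584, 1.487, -0.58]
contact_force: [0.5, 0.6, 4.4]
opening: 0.007
```

Call:
step_arm:
  moves:
    - [[0,0,0],[0,0,0],0.0]
    - [[0,0,0],[0,0,0],0.0]
    - [[0,0,0],[0,0,0],0.0]
    - [[-1,0,0],[0,0,0],0.0]
    - [[-3,0,0],[0,0,0],0.0]
    - [[-6,0,0],[0,0,0],0.0]
    - [[-9,0,0],[0,0,0],0.0]
    - [[-12,0,0],[0,0,0],0.0]
    - [[-14,0,0],[0,0,0],0.0]
    - [[-14,0,0],[0,0,0],0.0]

```text
t: 17.38
tool_pos: [0.6267, -0.0058, 0.1921]
tool_rot: [0.585, 1.476, -0.577]
contact_force: [1.0, -0.9, -0.7]
opening: 0.0068
```

```bash
python3 - <<'E'
from h import *
c=np.array([.475,-.345]);th=-.095
M=R.from_euler('z',th).as_matrix()
p=c+M[:2,:2]@[-0.003,-.060];print(p)
goal(p,.18,th+np.pi)
E
```

```text
[ 0.4663221  -0.40444488]
shift [  0.99 -40.19  15.22] q6 0.616 q1 -0.128
  turn [52.77  0.39 -0.87]
  turn [-127.23    1.04    0.47]
```

Call:
step_arm:
  moves:
    - [[0,-2,1],[-7,0,0],0.0]
    - [[0,-4,2],[-14,0,0],0.0]
    - [[0,-6,2.5],[-21,0,0],0.0]
    - [[0,-9,3.5],[-28,0,0],0.0]
    - [[0,-12,4.5],[-35,0,0],0.0]
    - [[0,-15,5.5],[-42,0,0],0.0]
    - [[0,-18,7],[-49,0,0],0.0]
    - [[0,-21,8],[-56,0,0],0.0]
    - [[0,-23,9],[-63,0,0],0.0]
    - [[0,-25,9.5],[-68,0,0],0.0]

```text
t: 18.22
tool_pos: [0.5256, -0.2553, 0.1887]
tool_rot: [-0.352, 1.529, 0.347]
contact_force: [-0.4, -0.4, -2.7]
opening: 0.0072
```

```bash
python3 - <<'E'
from h import *
o=ctrl.get_obs();print(o["contact_force"],o["opening"],o["tool_pos"])
goal([.466,-.404],.18,-.095+np.pi)
E
```

```text
[-0.37591152 -0.38144627 -2.72231786] 0.007245676280475378 [ 0.5256348  -0.25532003  0.18874338]
shift [  0.79 -10.83 -11.81] q6 -1.031 q1 -0.583
  turn [121.     0.79  -0.57]
  turn [-58.99   0.49   0.68]
```

Call:
step_arm:
  moves:
    - [[0,-2,-2],[-7,0,0],0.0]
    - [[0,-4,-4],[-14,0,0],0.0]
    - [[0,-6,-6],[-21,0,0],0.0]
    - [[0,-8,-8],[-28,0,0],0.0]
    - [[0,-10,-10],[-35,0,0],0.0]
    - [[0.5,-10.8,-11.8],[-42,0,0],0.0]
    - [[0.5,-10.8,-11.8],[-49,0,0],0.0]
    - [[0.5,-10.8,-11.8],[-56,0.5,0.5],0.0]
    - [[0.5,-10.8,-11.8],[-59,0.5,0.7],0.0]
    - [[0.5,-10.8,-11.8],[-59,0.5,0.7],0.0]

```text
t: 19.05
tool_pos: [0.465, -0.4031, 0.1807]
tool_rot: [-1.136, 1.253, 1.142]
contact_force: [-0.6, -0.3, -2.9]
opening: 0.007
```

```bash
python3 - <<'E'
from h import *
im=cams.get_image("wrist");v=im["pixels"].copy()
o=ctrl.get_obs();print(o["opening"],o["contact_force"],o["tool_pos"],o["dq"].round(2))
c=np.array([.475,-.345]);th=-.095
M=R.from_euler('z',th).as_matrix();T=lambda a:np.array(a)/1000@M.T+[*c,0]
for a,z,col in [(90,50,(0,0,255)),(85,5,(0,255,0))]:
    b=a+15
    poly=T([[x0+t*(x1-x0),y0+t*(y1-y0),z] for (x0,y0),(x1,y1) in [((-a,-b),(a,-b)),((a,-b),(a,b)),((a,b),(-a,b)),((-a,b),(-a,-b))] for t in np.linspace(0,1,20)])
    cv2.polylines(v,[proj(im,poly).astype(np.int32)],True,col,1)
cv2.imwrite("pics/w7.png",v)
for d in finder.regions_of("wrist","right_done"):
    print(d["at"],d["conf"],fit(im,d["region"],bracket(-1),.005,(.488,-.294),[-.1]))
goal(c+M[:2,:2]@[-.003,-.06],.0365,th+np.pi)
E
```

```text
0.006848098686946245 [ 0.30357584  0.27192366 -3.1387194 ] [ 0.46520124 -0.40305056  0.18099305] [ 0.   -0.01 -0.    0.    0.    0.02]
[420.3, 219.5] 0.72 ([np.float64(0.4903507472547294), np.float64(-0.2946948840860374), np.float64(-0.14893349043080675)], np.float64(0.7612627744674683))
shift [14.48 -0.14 -0.15] q6 -2.309 q1 -0.835
  turn [ 1.7992e+02 -1.9000e-01 -1.4000e-01]
  turn [-0.08  0.09 -0.12]
```

View pics/w7.png

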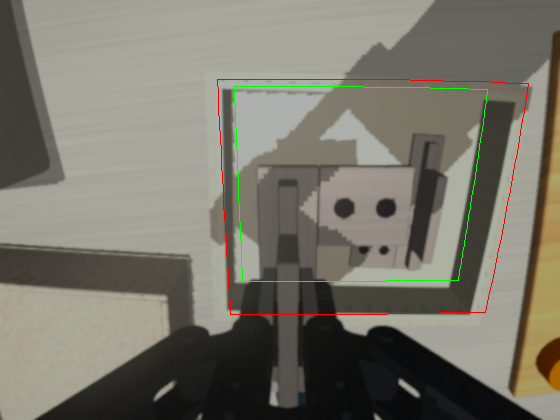

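The tray outline fits. right_done lies at (425,205) with its foot at (375,250), and the held bracket is over the free half with its foot towards the opposite end. I'll lower it.

Call:
step_arm:
  moves:
    - [[2,-0.1,-0.1],[0,0,0],0.0]
    - [[5,-0.1,-0.1],[0,0,0],0.0]
    - [[8,-0.1,-0.1],[0,0,0],0.0]
    - [[11,-0.1,-0.1],[0,0,0],0.0]
    - [[12.8,-0.1,-0.1],[0,0,0],0.0]
    - [[13.8,-0.1,-0.1],[0,0,0],0.0]
    - [[14.2,-0.1,-0.1],[0,0,0],0.0]
    - [[14.35,-0.1,-0.1],[0,0,0],0.0]
    - [[14.4,-0.1,-0.1],[0,0,0],0.0]
    - [[14.4,-0.1,-0.1],[0,0,0],0.0]

```text
t: 19.98
tool_pos: [0.4669, -0.4049, 0.0392]
tool_rot: [-1.138, 1.254, 1.137]
contact_force: [-0.1, 0.1, -2.4]
opening: 0.0073
```

Call:
step_arm:
  moves:
    - [[0.05,0,0],[0,0,0],0.0]
    - [[0.1,0,0],[0,0,0],0.0]
    - [[0.13,0,0],[0,0,0],0.0]
    - [[0.16,0,0],[0,0,0],0.0]
    - [[0.19,0,0],[0,0,0],0.0]
    - [[0.22,0,0],[0,0,0],0.0]
    - [[0.25,0,0],[0,0,0],0.0]
    - [[0.27,0,0],[0,0,0],0.0]
    - [[0.27,0,0],[0,0,0],0.0]
    - [[0.27,0,0],[0,0,0],0.0]

```text
t: 20.82
tool_pos: [0.4669, -0.4049, 0.0364]
tool_rot: [-1.138, 1.254, 1.137]
contact_force: [0.1, -0.1, -3.2]
opening: 0.0074
```

Call:
step_arm:
  moves:
    - [[0.05,0,0],[0,0,0],0.0]
    - [[0.08,0,0],[0,0,0],0.0]
    - [[0.11,0,0],[0,0,0],0.0]
    - [[0.14,0,0],[0,0,0],0.0]
    - [[0.16,0,0],[0,0,0],0.0]
    - [[0.18,0,0],[0,0,0],0.0]
    - [[0.2,0,0],[0,0,0],0.0]
    - [[0.2,0,0],[0,0,0],0.0]
    - [[0.2,0,0],[0,0,0],0.0]
    - [[0.2,0,0],[0,0,0],0.0]

```text
t: 21.65
tool_pos: [0.467, -0.4049, 0.0348]
tool_rot: [-1.138, 1.254, 1.137]
contact_force: [-0.9, 1.5, 2.2]
opening: 0.0071
```

Contact is made. I'll release, rise and move clear.

Call:
step_arm:
  moves:
    - [[0,0,0],[0,0,0],0.1]
    - [[0,0,0],[0,0,0],0.25]
    - [[0,0,0],[0,0,0],0.35]
    - [[0,0,0],[0,0,0],0.35]
    - [[-1,0,0],[0,0,0],0.35]
    - [[-4,0,0],[0,0,0],0.35]
    - [[-8,0,0],[0,0,0],0.35]
    - [[-12,0,0],[0,0,0],0.35]
    - [[-16,0,0],[0,0,0],0.35]
    - [[-20,0,0],[0,0,0],0.35]

```text
t: 22.48
tool_pos: [0.4668, -0.4046, 0.2377]
tool_rot: [-1.139, 1.254, 1.137]
contact_force: [1.1, -0.6, -0.2]
opening: 0.0302
```

Call:
step_arm:
  moves:
    - [[0,2,2],[0,0,0],0.35]
    - [[0,4,-4],[0,0,0],0.35]
    - [[0,8,-8],[0,0,0],0.35]
    - [[0,10,-12],[0,0,0],0.35]
    - [[0,10,-16],[0,0,0],0.35]
    - [[0,10,-20],[0,0,0],0.35]
    - [[0,10,-20],[0,0,0],0.35]
    - [[0,10,-20],[0,0,0],0.35]
    - [[0,10,-20],[0,0,0],0.35]
    - [[0,10,-20],[0,0,0],0.35]

```text
t: 23.32
tool_pos: [0.3481, -0.5937, 0.2381]
tool_rot: [-1.139, 1.253, 1.137]
contact_force: [-0.4, 0.4, -0.9]
opening: 0.0298
```

```bash
python3 - <<'E'
from h import *
im=cams.get_image("top");v=cv2.resize(im["pixels"],None,fx=2,fy=2,interpolation=cv2.INTER_CUBIC);cv2.imwrite("pics/end.png",cv2.convertScaleAbs(v[240:840,180:980],alpha=1.6))
for n,s in[("left_a",1),("right_a",-1)]:
    for d in finder.regions_of("top",n):
        x0=at_z(im,d["at"],.02)[0,:2]
        q=fit(im,d["region"],bracket(s),.005,x0,np.arange(-3,3,1.));print(n,round(d["conf"],2),np.round(q[0],3),round(q[1],2))
o=ctrl.get_obs();print(o["t"],o["tool_pos"])
E
```

```text
left_a 0.85 [ 0.522  0.396 -3.207] 0.94
left_a 0.62 [ 0.508  0.276 -0.068] 0.94
left_a 0.3 [ 0.476 -0.399  2.81 ] 0.59
right_a 0.64 [ 0.522  0.388 -2.958] 0.6
right_a 0.6 [ 0.474 -0.405 -3.242] 0.94
23.4667 [ 0.34869069 -0.59296326  0.23831674]
```

View pics/end.png

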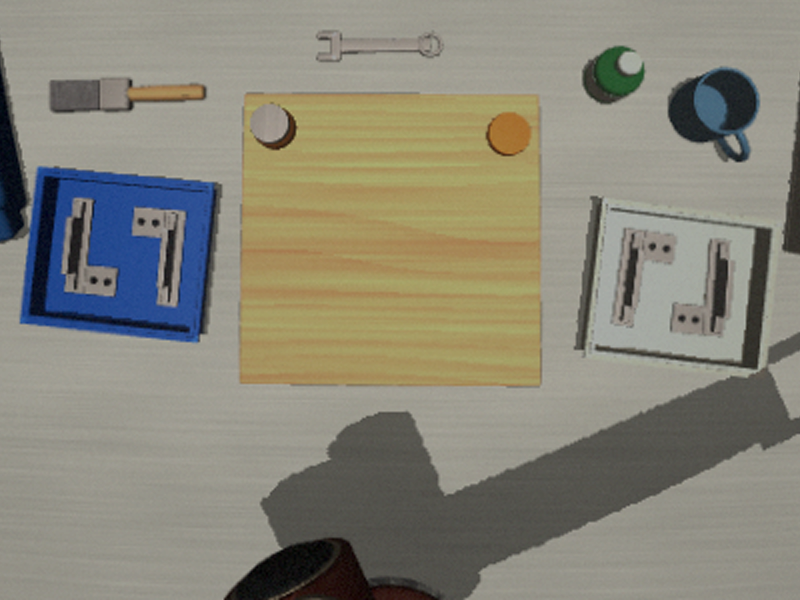

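The final view shows both left-hand brackets flat in the crate at (80,255) and (165,255). Two right-hand brackets are in the tray at (635,275) and (710,290). The board is clear of brackets and the other things look unmoved, so I'm handing in.

```bash
python3 -c "
from station import ctrl
print(ctrl.finish_job())"
```

```text
the job is handed in; nothing more can be done
None
```

The job is done and handed in at about 23.5 s of the 67 s allowed. Both left-hand brackets are in the blue crate, and the right-hand one is in the white tray beside right_done. I lowered each one until the wrist force showed it touching down, at under 6 N, before letting go.

**Final check:** the last top picture shows all four brackets flat, rib up and side by side, with none on another. Pose fits for the three I moved overlap their outlines by 0.94. The other things look unmoved by eye; I did not re-measure them.

**Checks that disagreed:**
- **Tray position:** my first fit of the tray from the top view was about 1 cm off. I used the network's estimate instead, and the wrist view confirmed it to a few millimetres.
- **Low-confidence finds:** in the last check the networks also reported a left-hand bracket in the tray and a right-hand one in the crate. Those fits overlapped by only about 0.6, and the picture shows they are wrong.

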